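# Put the bearing-press kit away

## Task

Put the bearing-press kit away: stand each of the three aluminium drifts upright in the holder block whose well is of its size (smallest in smallest, middle in middle, largest in largest). Then, last of all, seat the steel anvil plate flat on the press bed with its two holes over the two pins. Do not shift or tip the grease jar.

Things in the scene. Friction and masses are not known exactly. Their poses are not given: they have to be found in the camera images.
- drift_small_mid (a point): the smallest bearing drift: a loose bare-aluminium turned tool standing upright on its round foot; foot 30 mm across and 10 mm thick, above it a plain round stem 22 mm across (with three thin dark rings) to grip, 66 mm tall in all, about 90 g. This point is on its axis half-way up, 33 mm above its underside; z is its axis, up.
- drift_medium_mid (a point): the middle-sized bearing drift: a loose bare-aluminium turned tool standing upright on its round foot; foot 44 mm across and 10 mm thick, above it a plain round stem 22 mm across (with three thin dark rings) to grip, 66 mm tall in all, about 120 g. This point is on its axis half-way up, 33 mm above its underside; z is its axis, up.
- drift_large_mid (a point): the largest bearing drift: a loose bare-aluminium turned tool standing upright on its round foot; foot 58 mm across and 10 mm thick, above it a plain round stem 22 mm across (with three thin dark rings) to grip, 66 mm tall in all, about 160 g. This point is on its axis half-way up, 33 mm above its underside; z is its axis, up.
- holder_small: the smallest drift holder: a fixed off-white block 60 x 60 mm, 24 mm high, with one round well in the middle of its top, 43 mm across and 15 mm deep, with a dark floor (9 mm above the bench; mouth chamfered 3 mm). Its drift is the smallest one. Origin: centre of its underside, on the bench, under the centre of the well; z up.
- holder_medium: the middle-sized drift holder: a fixed off-white block 74 x 74 mm, 24 mm high, with one round well in the middle of its top, 57 mm across and 15 mm deep, with a dark floor (9 mm above the bench; mouth chamfered 3 mm). Its drift is the middle-sized one. Origin: centre of its underside, on the bench, under the centre of the well; z up.
- holder_large: the largest drift holder: a fixed off-white block 88 x 88 mm, 24 mm high, with one round well in the middle of its top, 71 mm across and 15 mm deep, with a dark floor (9 mm above the bench; mouth chamfered 3 mm). Its drift is the largest one. Origin: centre of its underside, on the bench, under the centre of the well; z up.
- anvil_mid (a point): the anvil plate: a loose steel plate lying flat, 104 x 56 mm, 10 mm thick, about 350 g, with two 14 mm through holes on its long centre line, 38 mm either side of the middle, and in the middle an upright dark grip bar 40 mm long (along the plate's length), 16 mm thick, its top 56 mm above the plate's underside. This point is in the bar, half-way up, 33 mm above the underside; x runs along the plate's length (the line of the holes), z up. It fits either way round.
- bed: the press bed: a fixed grey plate 130 x 80 mm, 12 mm thick, with two upright steel dowel pins 10 mm across on its long centre line, 38 mm either side of the middle; the pins stand 22 mm above the bed, the top 7 mm tapering to 5 mm across. Origin: centre of its underside, on the bench; x runs along the line of the pins, z up.
- jar_mid (a point): a loose grease jar, grey with a white lid, 60 mm across, 60 mm tall, about 180 g, to be left standing where it is; this point is on its axis half-way up, 30 mm above the bench; z up.
Not all that is in view belongs to the job. What is shaped like the holder_small but brown or purple is not meant.

How it is judged:
By the outcome, as a careful person would: the job done as asked, in the order asked, and still so for the second after the job is handed in, with the robot touching nothing.
It also fails if it takes over 115 s, if anything falls off the work surface, if the arm or the gripper's body presses on something with over 40 N, if the wrist force passes 120 N, or if a joint passes its speed limit or range.

## Robot

A 6-joint arm with a two-finger parallel gripper is mounted at the origin on the work surface. World frame = base frame: x ahead of the robot, y to its left, z up, the work surface at z = 0. Lengths are in m, angles in rad, forces in N, time in s.
With the tool pointing down it reaches from about 0.325 to 0.925 m from the base axis. Payload 3.1 kg.
Tool frame: the origin (TCP) lies at the very end of the fingers, on their centre line; the grasp point (between the pads) lies 19 mm behind it; z points along the fingers, y is the line along which they close (so a half turn about z gives the same grasp; the last joint's range is limited). The gripper opens to 85 mm and grips with 20 to 120 N. Pads are 22 mm wide; open, the fingers measure 114 mm over their backs; the gripper's body (76 mm by 85 mm) begins 54 mm behind the grasp point. The pads swing forward as they close: fully open they stand 13 mm farther back than shut.
Start: joints at [-1.302, 0.217, 1.613, -0, 1.311, -0.112], TCP at [0.232, -0.58, 0.231] pointing down, gripper open.
Joint ranges: [-2.75, 2.75], [-0.78, 2.1], [0.31, 2.55], [-1.13, 4.27], [0.13, 2.63], [-2.58, 2.58]. Speed limits (rad/s): [2.79, 2.79, 3.14, 3.14, 3.14, 3.14].

## Interface

Orientations are given as a unit quaternion [x, y, z, w].
In Python, from cell import ctrl gives the robot as it stands. The module is installed in compiled form; this text tells all that it offers. Calls block until the motion is done:
- ctrl.move_ptp(position, orientation): joint-space move of the TCP to a pose.
- ctrl.line_to(position, rotation=None, rate=0.15, until_force=None): straight line of the TCP; rotation=None keeps the orientation; rate is the mean speed in m/s. With until_force (N) it stops when the force on the tool has changed by that much, and returns True; else False.
- ctrl.move_joints(angles): joint-space move.
- ctrl.command_gripper(opening): opening from 0.0 (shut) to 1.0 (fully open); the grip force is fixed at half the most; returns when the fingers have stopped.
- ctrl.pause(seconds).
- ctrl.inverse_kinematics(position, orientation): joint angles nearest the present ones, or None.
- ctrl.get_image(name): name is "scene" or "side" or "wrist"; returns the picture (400x640x3 uint8, red, green, blue); there is no depth.
- ctrl.camera_info(name): a dict with "camera_matrix" (3x3 intrinsics, pixels), "k1" (the pictures are not rectified: a ray, as slopes to the right and down, at radius r is drawn at 1 + k1 r^2 times it, then the intrinsics apply), "eye" and "orientation" of the camera in the world. Camera axes: x right, y up, looking along -z (the intrinsics and any distortion apply to the point x, -y, -z); pixel columns grow to the right and rows downward; lengths in m; the calibration is good to about 2 mm. A picture is of the moment at which its call begins: read the wrist's pose just before it. camera_info takes no time and is no camera call; for the wrist camera it gives the pose at the moment of the call.
A pose or a line that the arm cannot do raises ctrl.Unreachable and nothing moves.
- ctrl.job_done(): hands the job in; it is judged then, once.
Readings, each from a call of its own:
- ctrl.get_t(): time.
- ctrl.get_joint_positions(): joint angles.
- ctrl.get_joint_vel(): joint speeds.
- ctrl.get_joint_torque(): joint torques, N m.
- ctrl.get_tcp_pos(): TCP position.
- ctrl.get_orientation(): TCP orientation.
- ctrl.get_wrist_force(): force on the tool from outside, world axes, zero at the start.
- ctrl.get_moment(): the same for the moment, N m.
- ctrl.get_width(): opening from 0.0 (shut) to 1.0 (fully open).
- ctrl.get_finger_force(): force on a finger pad.
Only numpy, scipy, OpenCV 4.12 (cv2) and the standard library are available. Lean on these libraries where they do the work, as an engineer would, in place of code of your own. Each camera call takes 0.05 s, during which the arm holds its last target. There are 200 camera calls.

## Working session

There is one attempt and no reset: what is moved stays moved. The work goes in short steps, each a Python script; the robot and the scene stay as the last script left them, time stands still between calls to the robot, and variables do not carry over. Pictures are saved under pics/ and viewed, at most 14 in all, crops included, and the job is handed in when it is done.

```bash
mkdir -p pics; cat > h.py <<'E'
import numpy as np, cv2
from cell import ctrl
from scipy.spatial.transform import Rotation as R
def snap(name,fn=None):
    info=ctrl.camera_info(name); im=np.array(ctrl.get_image(name))
    if fn: cv2.imwrite('pics/'+fn,im[:,:,::-1])
    return im,info
def ray(info,u,v):
    K=np.array(info["camera_matrix"]); d=np.array([(u-K[0,2])/K[0,0],(v-K[1,2])/K[1,1]])
    s=d.copy()
    for _ in range(30): s=d/(1+info["k1"]*(s@s))
    o=info["orientation"]; o=np.array(o)
    M=o if o.shape==(3,3) else R.from_quat(o).as_matrix()
    return np.array(info["eye"]),M@np.array([s[0],-s[1],-1])
def onplane(info,u,v,z):
    e,d=ray(info,u,v); return e+d*(z-e[2])/d[2]
def proj(info,p):
    M=R.from_quat(info["orientation"]).as_matrix(); c=M.T@(np.array(p)-info["eye"])
    s=np.array([c[0]/-c[2],-c[1]/-c[2]]); s=s*(1+info["k1"]*(s@s)); K=np.array(info["camera_matrix"])
    return np.array([K[0,0]*s[0]+K[0,2],K[1,1]*s[1]+K[1,2]])
def down(yaw): # tool z down, tool y axis at angle yaw+90deg.. x at yaw
    return (R.from_euler('z',yaw)*R.from_euler('x',np.pi)).as_quat()
E
python3 - <<'E'
from h import *
for n in ("scene","side","wrist"):
    im,i=snap(n,n+'0.png'); print(n,i)
print(ctrl.get_orientation(),ctrl.get_t())
E
```

```text
scene {'camera_matrix': array([[406.50796489,   0.        , 321.64087064],
       [  0.        , 406.50796489, 195.28183394],
       [  0.        ,   0.        ,   1.        ]]), 'k1': 0.03182078942581326, 'eye': array([0.90470448, 0.49744695, 0.9141229 ]), 'orientation': array([0.08659837, 0.2825016 , 0.92166395, 0.25145405])}
side {'camera_matrix': array([[389.89964407,   0.        , 324.1959009 ],
       [  0.        , 389.89964407, 196.69894469],
       [  0.        ,   0.        ,   1.        ]]), 'k1': -0.013107382930854736, 'eye': array([ 0.32323484, -0.59150596,  0.72170334]), 'orientation': array([ 0.36748312, -0.06357554, -0.17832906,  0.91055645])}
wrist {'camera_matrix': array([[279.49294246,   0.        , 319.14888943],
       [  0.        , 279.49294246, 201.51905467],
       [  0.        ,   0.        ,   1.        ]]), 'k1': 0.01560927648642904, 'eye': array([ 0.29523421, -0.55365616,  0.37171704]), 'orientation': array([-0.11107626,  0.07647082, -0.55561206,  0.82043252])}
[ 9.81929727e-01  1.89243638e-01 -7.70135007e-05 -9.22529531e-04] 0.15
```

View pics/scene0.png

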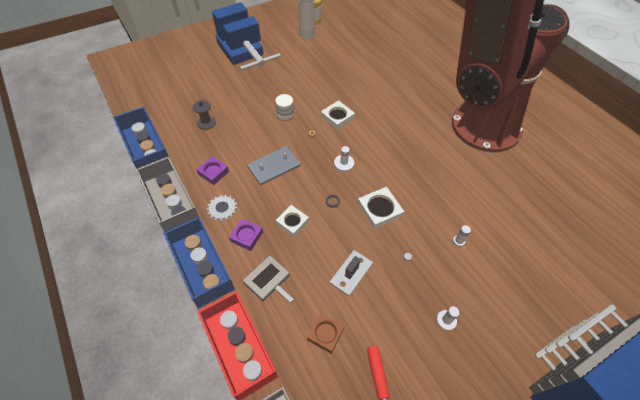

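View pics/side0.png

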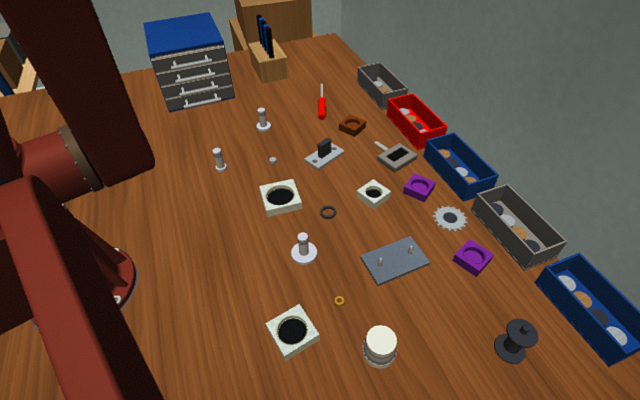

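The scene view shows drifts at (344,160), (463,235) and (448,318), and off-white holders at (338,114), (381,207) and (292,220). The anvil is at (351,272), the bed at (274,165) and the jar at (285,105). I'll take rough positions from both views now.

```bash
python3 - <<'E'
from h import *
S=ctrl.camera_info("scene");D=ctrl.camera_info("side")
T={'d344':((346,150),(303,238),.066),'d463':((466,229),(217,152),.066),'d448':((454,311),(262,111),.066),
'h338':((338,112),(293,327),.024),'h381':((381,205),(280,195),.024),'h292':((292,218),(374,192),.024),
'bed':((274,165),(395,259),.012),'anviltop':((354,260),(324,145),.056),'pinA':((262,164),(377,257),.034),'pinB':((285,153),(410,246),.034),
'holeA':((343,284),(310,160),.01),'holeB':((361,262),(338,147),.01),'jar':((285,100),(381,337),.06)}
for k,(a,b,z) in T.items(): print(k,onplane(S,*a,z)[:2].round(3),onplane(D,*b,z)[:2].round(3))
E
```

```text
d344 [ 0.46  -0.088] [ 0.461 -0.099]
d463 [0.345 0.265] [0.347 0.256]
d448 [0.504 0.403] [0.508 0.394]
h338 [ 0.376 -0.259] [ 0.381 -0.259]
h381 [0.461 0.087] [0.462 0.081]
h292 [0.681 0.005] [0.683 0.001]
bed [ 0.638 -0.181] [ 0.639 -0.19 ]
anviltop [0.619 0.194] [0.623 0.185]
pinA [ 0.672 -0.184] [ 0.596 -0.183]
pinB [ 0.598 -0.187] [ 0.675 -0.185]
holeA [0.66  0.216] [0.583 0.193]
holeB [0.592 0.191] [0.677 0.215]
jar [ 0.51  -0.351] [ 0.515 -0.352]
```

```bash
cat >> h.py <<'E'
def cam_off():
    """centre-ray in tool frame"""
    i=ctrl.camera_info("wrist"); Rt=R.from_quat(ctrl.get_orientation()); 
    return Rt.inv().apply(np.array(i["eye"])-ctrl.get_tcp_pos()), Rt.inv().apply(R.from_quat(i["orientation"]).apply([0,0,-1]))
def lookat(xy,z,yaw,zt=.02):
    o,d=cam_off(); Rt=R.from_quat(down(yaw)); o=Rt.apply(o); d=Rt.apply(d)
    h=z+o[2]-zt; p=np.array(xy)-o[:2]-d[:2]*h/-d[2]
    ctrl.move_ptp([p[0],p[1],z],down(yaw)); ctrl.pause(.15); return p
E
python3 - <<'E'
from h import *
print(cam_off())
print(lookat((.46,-.0),.25,np.pi/2)); im,i=snap("wrist","w1.png")
print(lookat((.50,.33),.25,np.pi/2+.3)); im,j=snap("wrist","w2.png")
import pickle; pickle.dump((i,j),open('i.pkl','wb')); print(ctrl.get_t())
E
```

```text
(array([ 0.06824719, -0.00084897, -0.14161019]), array([-2.67459248e-01, -1.30646709e-04,  9.63569164e-01]))
[0.46089935 0.03490117]
[0.48961527 0.36296114]
4.1417
```

View pics/w1.png

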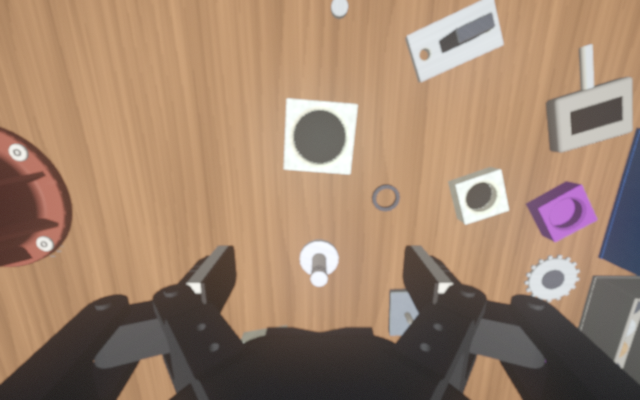

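View pics/w2.png

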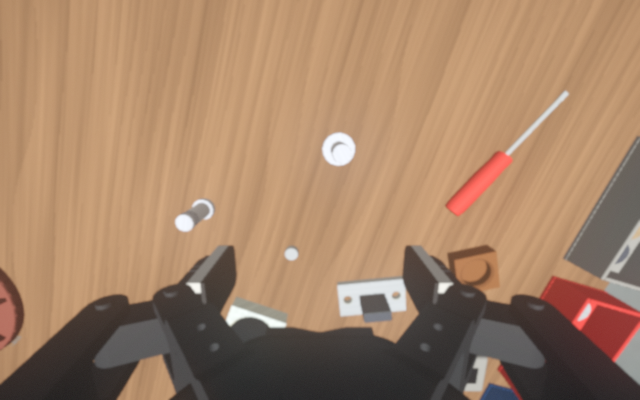

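w1 shows the large holder at (320,136), the small holder at (480,196) and the large drift foot at (319,258). w2 shows the medium drift at (339,149), the small drift foot at (203,210) and the anvil at (372,297). Next I'll measure each thing from directly above just before using it, starting with the medium drift.

```bash
cat >> h.py <<'E'
from scipy.optimize import least_squares
def over(xy,yaw,z=.2):
    o,_=cam_off(); o=R.from_quat(down(yaw)).apply(o)
    ctrl.move_ptp([xy[0]-o[0],xy[1]-o[1],z],down(yaw)); ctrl.pause(.2)
def blob(im,info,xy,z,smax=70,vmin=110,size=.06):
    """light, unsaturated blob near xy -> filled outline cast onto plane z (m), 2D"""
    hsv=cv2.cvtColor(im,cv2.COLOR_RGB2HSV); m=((hsv[...,1]<smax)&(hsv[...,2]>vmin)).astype(np.uint8)
    c=proj(info,[*xy,z]); r=280*size/(info["eye"][2]-z)
    cs,_=cv2.findContours(m,cv2.RETR_EXTERNAL,cv2.CHAIN_APPROX_NONE)
    cs=[k for k in cs if cv2.contourArea(k)>80 and abs(cv2.pointPolygonTest(k,tuple(map(float,c)),True))<r]
    k=max(cs,key=cv2.contourArea); h=cv2.convexHull(k)[:,0]
    return np.array([onplane(info,u,v,z)[:2] for u,v in h])
def circ(P):
    c0=P.mean(0); f=least_squares(lambda q:np.hypot(*(P-q[:2]).T)-q[2],[*c0,.02],loss='soft_l1',f_scale=.002)
    return f.x
def rect(P):
    c,wh,a=cv2.minAreaRect((P*1000).astype(np.float32)); return np.array(c)/1000,wh,a
def see_drift(xy,yaw,fn=None):
    over(xy,yaw); im,i=snap("wrist",fn); return circ(blob(im,i,xy,.01))
def see_holder(xy,yaw,fn=None):
    over(xy,yaw); im,i=snap("wrist",fn); return rect(blob(im,i,xy,.024))
E
python3 - <<'E'
from h import *
y=np.pi/2+.5
c=see_drift((.506,.398),y,'dm.png'); print(c)
y2=np.pi/2+.3
print(see_drift((.346,.26),np.pi/2+.5,'ds.png'),ctrl.get_t())
E
```

```text
[0.505062   0.40330947 0.02312884]
[0.34527271 0.26509149 0.01588179] 5.9
```

View pics/dm.png

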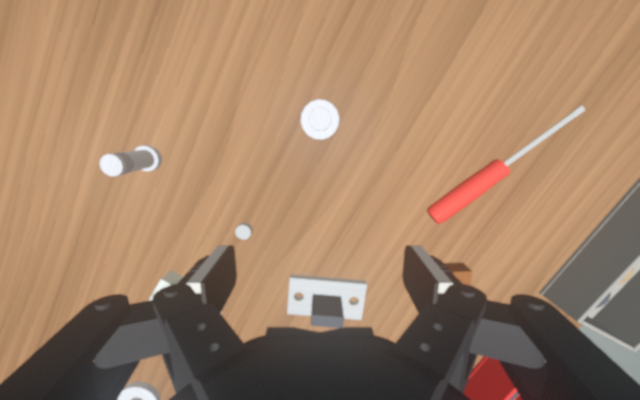

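The medium drift is centred at (320,119) with a foot radius of about 22 mm, and the small one has about 15 mm, so sizes are confirmed. Now I'll pick the small drift.

```bash
cat >> h.py <<'E'
def pick(xy,yaw,zt=.027,width=.45):
    q=down(yaw); ctrl.move_ptp([*xy,.13],q); ctrl.line_to([*xy,zt],rate=.12); ctrl.command_gripper(0.0)
    print('width',ctrl.get_width(),'ff',ctrl.get_finger_force())
    ctrl.line_to([*xy,.15],rate=.2)
def place(xy,yaw,zt):
    q=down(yaw); ctrl.move_ptp([*xy,.15],q); ctrl.line_to([*xy,zt+.02],rate=.15)
    hit=ctrl.line_to([*xy,zt-.003],rate=.03,until_force=5); print('hit',hit,ctrl.get_tcp_pos())
    ctrl.command_gripper(0.7); ctrl.line_to([*xy,.16],rate=.2)
E
python3 - <<'E'
from h import *
pick((.3453,.2651),np.pi/2+.6)
y=np.pi/2
print(see_holder((.682,.003),y,'hs.png'),ctrl.get_t(), ctrl.get_width())
E
```

```text
width 0.23309918897280144 ff 58.48190188407898
(array([0.68216229, 0.00626902]), (62.826290130615234, 62.73122024536133), 19.96682357788086) 10.7667 0.23630185439782975
```

View pics/hs.png

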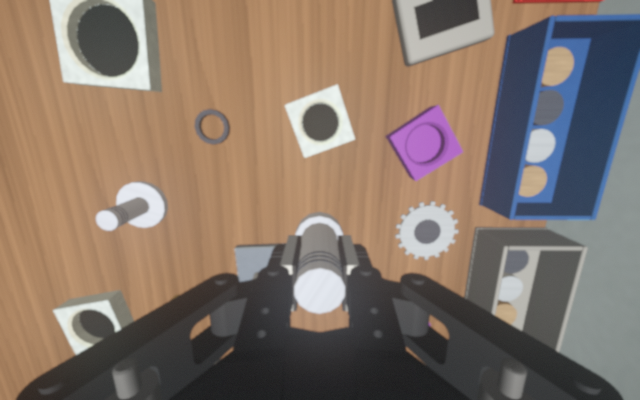

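The drift is held upright, and the small holder is at (320,121), 60 mm square as expected. I'll place it, look at the result, then measure the large drift.

```bash
cat >> h.py <<'E'
def see_top(xy,yaw,fn=None,z=.075):
    over(xy,yaw); im,i=snap("wrist",fn); hsv=cv2.cvtColor(im,cv2.COLOR_RGB2HSV)
    m=((hsv[...,1]<70)&(hsv[...,2]>140)).astype(np.uint8); c=proj(i,[*xy,z]); Y,X=np.mgrid[:400,:640]
    m[np.hypot(X-c[0],Y-c[1])>280*.017/(i["eye"][2]-z)]=0
    k=max(cv2.findContours(m,cv2.RETR_EXTERNAL,cv2.CHAIN_APPROX_NONE)[0],key=cv2.contourArea)
    return circ(np.array([onplane(i,u,v,z)[:2] for u,v in cv2.convexHull(k)[:,0]]))
E
python3 - <<'E'
from h import *
y=np.pi/2; t=(.6822,.0063)
place(t,y,.036)
print(see_top(t,y,'ps.png'))
ctrl.command_gripper(1.0)
print(see_drift((.461,-.093),y,'dl.png'),ctrl.get_t())
E
```

```text
hit True [0.68183275 0.00639209 0.03627528]
[0.68167703 0.00689375 0.01276429]
[ 0.46044771 -0.09307293  0.0302826 ] 16.1167
```

View pics/ps.png

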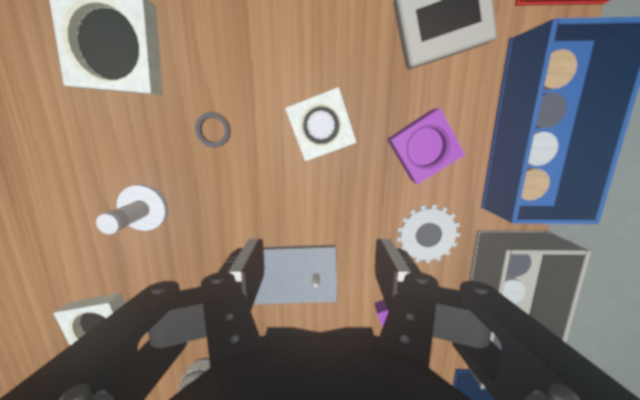

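The small drift sits upright in its well at (320,125), and camera bias is under 1 mm. Large and medium drifts are next, checking sizes in numbers.

```bash
python3 - <<'E'
from h import *
y=np.pi/2
pick((.4604,-.0931),y-.2)
c,wh,a=see_holder((.4615,.084),y); print(c,wh,a)
assert 84<min(wh)<97 and np.hypot(*(c-[.4615,.084]))<.015
place(c,y,.036); print(see_top(c,y,'pl.png'))
ctrl.command_gripper(1.0)
y=np.pi/2+.5
c=see_drift((.505,.4033),y); print(c, ctrl.get_t())
pick(c[:2],y+.15)
y=np.pi/2-.6
c,wh,a=see_holder((.379,-.259),y,'hm.png'); print(c,wh,a,ctrl.get_width(),ctrl.get_t())
E
```

```text
width 0.23561255556857008 ff 58.49107503890991
[0.46133383 0.08598535] (90.85267639160156, 90.98961639404297) 85.48258972167969
hit True [0.46098241 0.08601343 0.03636366]
[0.46138542 0.08566938 0.01601287]
[0.50511378 0.40337347 0.02312938] 25.4333
width 0.23410874138665264 ff 58.546841740608215
[ 0.37767502 -0.26026123] (77.08043670654297, 76.7556381225586) 10.950140953063965 0.2314229217206824 31.1667
```

View pics/hm.png

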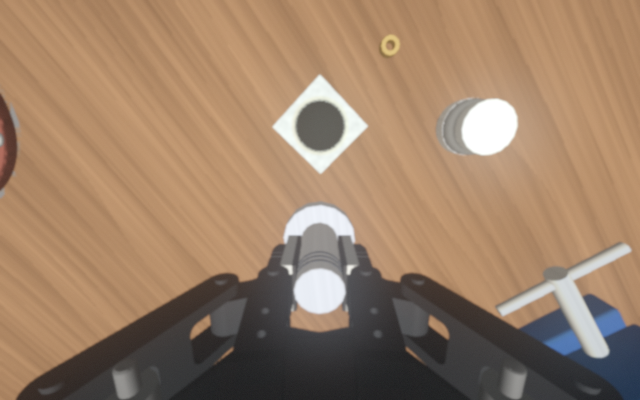

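The medium holder is at (320,124), 74 mm square, with the jar well clear at (488,127). I'll place the drift, then measure the anvil.

```bash
cat >> h.py <<'E'
def holes(im,info,c,yaw,z,sel,sep=.038,r=.014):
    """centroids of sel-mask blobs near the two expected spots, on plane z"""
    out=[]; Y,X=np.mgrid[:400,:640]
    for s in (-1,1):
        p=proj(info,[c[0]+s*sep*np.cos(yaw),c[1]+s*sep*np.sin(yaw),z])
        m=(sel&(np.hypot(X-p[0],Y-p[1])<280*r/(info["eye"][2]-z))).astype(np.uint8)
        n,l,st,ce=cv2.connectedComponentsWithStats(m); k=1+np.argmax(st[1:,4]); out.append([*onplane(info,*ce[k],z)[:2],st[k,4]])
    return np.array(out)
E
python3 - <<'E'
from h import *
y=np.pi/2-.6
c=np.array([.3777,-.2603]); place(c,y,.036); print(see_top(c,y))
ctrl.command_gripper(1.0)
a=(.621,.19); over(a,.35); im,i=snap("wrist",'an.png')
P=blob(im,i,(a[0]+.02*np.sin(.35),a[1]-.02*np.cos(.35)),.01,size=.03); r=rect(P); print(r)
hsv=cv2.cvtColor(im,cv2.COLOR_RGB2HSV); H=holes(im,i,r[0],.35,.01,hsv[...,1]>75)
print(H,H[:,:2].mean(0),np.arctan2(*(H[1]-H[0])[[1,0]]),np.hypot(*(H[1]-H[0])[:2]),ctrl.get_t())
E
```

```text
hit True [ 0.37744065 -0.25998408  0.03624101]
[ 0.37759519 -0.26053709  0.01595961]
(array([0.62630396, 0.20028354]), (106.49662017822266, 59.12150573730469), 23.29776954650879)
[[ 0.59187635  0.18554867 57.        ]
 [ 0.66098579  0.21492603 75.        ]] [0.62643107 0.20023735] 0.4019423641989809 0.07509423319739932 37.4583
```

View pics/an.png

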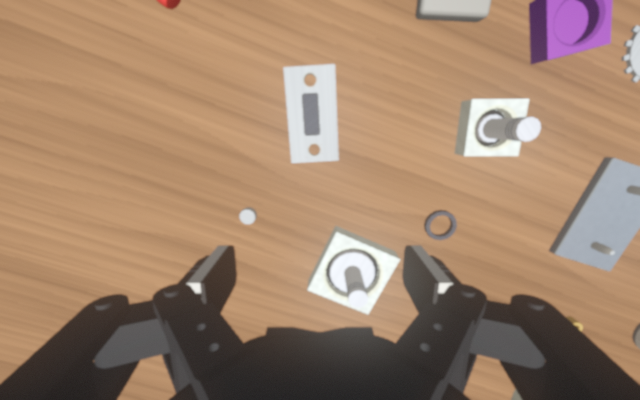

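The anvil is at (311,114) with both holes found: centre (0.6264, 0.2003), yaw 0.404. The drifts in the large and small wells stand upright. I'll measure the bed before grasping the anvil, because the held plate would block the view.

```bash
python3 - <<'E'
from h import *
b=(.6385,-.185); over(b,.0); im,i=snap("wrist",'bed.png')
hsv=cv2.cvtColor(im,cv2.COLOR_RGB2HSV); P=blob(im,i,(b[0],b[1]+.0),.012,smax=80,vmin=70,size=.05); r=rect(P); print(r)
print(ctrl.get_t(), hsv[115:135,310:330].reshape(-1,3).mean(0))
np.save('bed.npy',im); import pickle; pickle.dump(i,open('bed.pkl','wb'))
E
python3 -c "
import cv2;im=cv2.imread('pics/bed.png')[40:220,220:420];cv2.imwrite('pics/bedc.png',cv2.resize(im,None,fx=3,fy=3,interpolation=2))"
```

```text
(array([ 0.6378642 , -0.18588693]), (130.9810028076172, 80.91325378417969), 2.211510181427002)
39.0333 [106.455  23.59  189.925]
```

View pics/bedc.png

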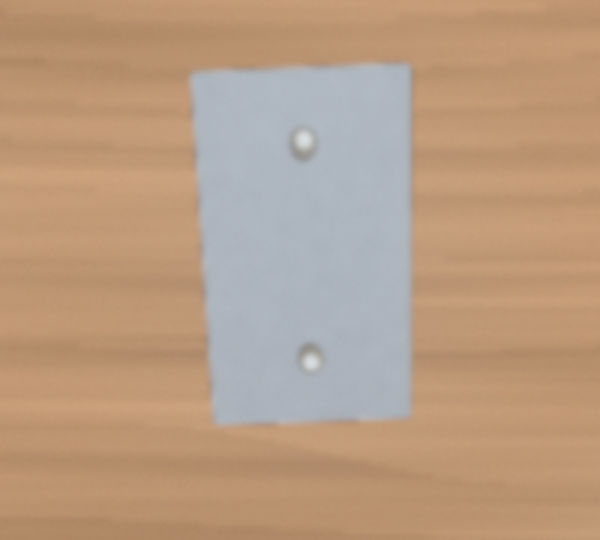

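The bed fills the crop, with bright pin tips at crop (303,141) and (311,358). I'll get the tips from the saved image, then grasp the anvil.

```bash
python3 - <<'E'
from h import *
import pickle
im=np.load('bed.npy'); i=pickle.load(open('bed.pkl','rb')); hsv=cv2.cvtColor(im,cv2.COLOR_RGB2HSV)
H=holes(im,i,(.6379,-.1859),.0386,.034,hsv[...,2]>205,r=.01)
print(H,H[:,:2].mean(0),np.arctan2(*(H[1]-H[0])[[1,0]]),np.hypot(*(H[1]-H[0])[:2]))
c=(.6264,.2003); q=down(.404)
ctrl.move_ptp([*c,.13],q); ctrl.line_to([*c,.021],rate=.12); ctrl.command_gripper(0.0)
print(ctrl.get_width(),ctrl.get_finger_force()); ctrl.line_to([*c,.14],rate=.15); print(ctrl.get_tcp_pos(),ctrl.get_t())
ctrl.pause(.2)
snap("side",'hold.png')
E
python3 -c "
import cv2;im=cv2.imread('pics/hold.png')[40:240,200:450];cv2.imwrite('pics/holdc.png',cv2.resize(im,None,fx=3,fy=3))"
```

```text
[[ 0.60000002 -0.18782207  9.        ]
 [ 0.67566657 -0.18527621 11.        ]] [ 0.6378333  -0.18654914] 0.03363309329051416 0.07570936539868914
0.18142618053942214 58.7086147069931
[0.6250557  0.20004375 0.13823034] 43.1417
```

View pics/holdc.png

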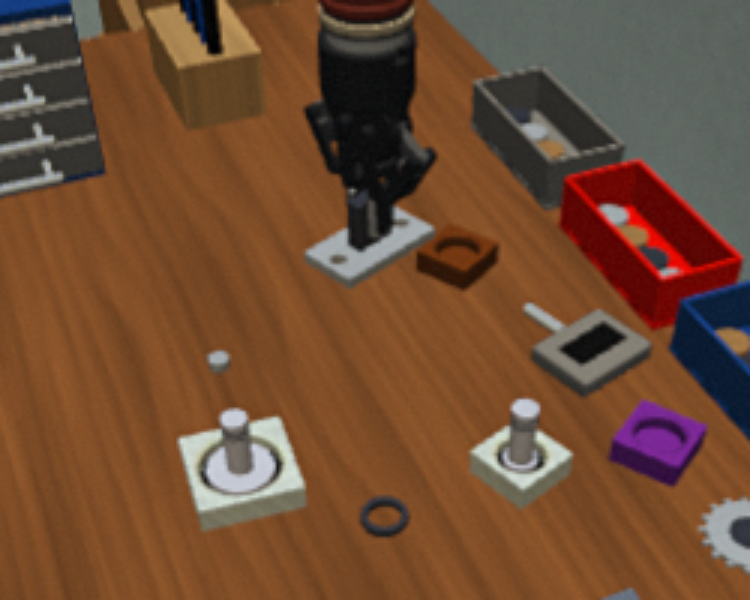

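The plate is held level and clear of the bench, and both drifts stand in their wells. I'll move above the pins and correct with the actual TCP reading.

```bash
python3 - <<'E'
from h import *
t=np.array([.6378,-.1863]); q=down(.036)
ctrl.move_ptp([*t,.14],q); ctrl.line_to([*t,.066],rate=.1); ctrl.pause(.4)
p=np.array(ctrl.get_tcp_pos()); e=p-[*t,.066]; ang=R.from_quat(ctrl.get_orientation()).as_euler('xyz'); print(e,ang)
cmd=t-e[:2]
f0=np.array(ctrl.get_wrist_force())
ctrl.line_to([*cmd,.060-e[2]],rate=.05)
hit=ctrl.line_to([*cmd,.032-e[2]],rate=.02,until_force=10)
print(hit,ctrl.get_tcp_pos(),np.array(ctrl.get_wrist_force())-f0,ctrl.get_moment(),ctrl.get_t())
E
```

```text
[ 0.00019696 -0.0001093   0.00044701] [ 3.14127442e+00 -5.99813692e-04  3.60105316e-02]
True [ 0.6374962 -0.1862173  0.0332769] [-0.47173009 -0.89084135  8.78463296] [ 0.10045481 -0.09013413  0.05712087] 47.6917
```

Contact came at TCP z = 0.0333, where 0.033 means fully seated. I'll release and check.

```bash
python3 - <<'E'
from h import *
ctrl.command_gripper(0.6); p=ctrl.get_tcp_pos(); ctrl.line_to([p[0],p[1],.16],rate=.15)
over((.638,-.186),.036,.2); snap("wrist",'fin.png'); snap("side",'fin2.png'); print(ctrl.get_t())
a=cv2.imread('pics/fin.png')[30:230,200:440]; b=cv2.imread('pics/fin2.png')[160:400,240:480]
cv2.imwrite('pics/finc.png',np.hstack([cv2.resize(a,(400,333)),cv2.resize(b,(333,333))]))
E
```

```text
49.8333
```

View pics/finc.png

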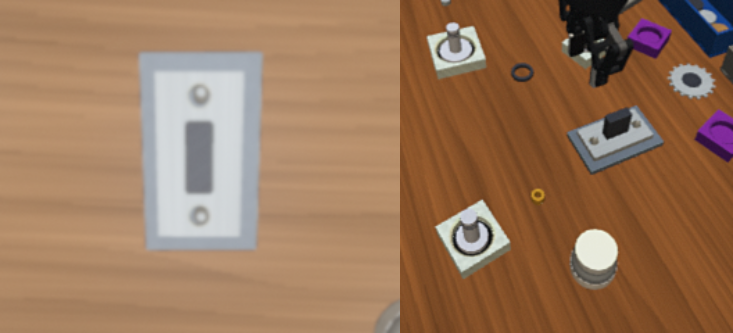

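The plate lies flat on the bed with both pins showing through its holes. The jar is in place, and the large and medium drifts are upright.

```bash
python3 -c "
from cell import ctrl
print(ctrl.job_done())"
```

```text
the job is handed in; nothing more can be done
None
```

The job is handed in at about 50 s of the 115 s allowed: all three drifts stand in their matching holders, the anvil was seated last, flat over both pins, and the jar was left untouched.

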